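# Find the bowed cover flange with a straightedge

## Task

One of the two round cover flanges on the inspection stands is bowed upwards in the middle. Lay the aluminium straightedge gently across the middle of either cover, let go, and press slowly and lightly down on it with the closed fingers, first near the end with the hanging hole and then near the plain end, to feel whether it rocks. Then push over the reject toggle of the bowed cover only, leave the straightedge lying centred on a cover, and do not disturb the other things.

Things in the scene. Friction and masses are not known exactly. Their poses are not given: they have to be found in the camera images.
- straightedge: Plain stiff aluminium bar, loose, 190 x 25 x 18 mm (x, y, z), about 0.24 kg, lying flat on the bench between the stands. Origin at the centre of its underside; x points to the end with a 12 mm hanging hole (hole centre at x = +82.5 mm), z up. A press of 4 to 8 N is right; more than 50 N of bar on cover, even for an instant, marks it: come down slowly (10 mm/s).
- hole_end (a point): Point on the bar's top face, 70 mm from its middle towards the hanging hole: where to press that end. It lies inside the cover's rim when the bar is centred.
- plain_end (a point): Point on the bar's top face, 70 mm from its middle towards the plain end: where to press that end.
- stand_p: Fixed stand with a round stainless cover flange, 180 mm across, face up. Origin on its axis, 40 mm below the middle of the face; z up. A tongue 60 mm wide, 20 mm high runs to the stand's own +x (away from the robot within 17 degrees) and carries this cover's reject toggle 140 mm from the axis. P and Q are mere names: either may stand left or right, either may be the bowed one.
- stand_q: Fixed stand with a round stainless cover flange, 180 mm across, face up. Origin on its axis, 40 mm below the middle of the face; z up. A tongue 60 mm wide, 20 mm high runs to the stand's own +x (away from the robot within 17 degrees) and carries this cover's reject toggle 140 mm from the axis. P and Q are mere names: either may stand left or right, either may be the bowed one.
- stand_p_face (a point): Middle of the cover's top face, stand P. Sound cover: flat all over, the bar stays still when pressed. Bowed cover: a flat crown 36 mm across, then a straight cone down to 3.5 mm lower at the rim; the bar balances on the crown and under less than 2 N on an end tips about 2.8 degrees till that end meets the rim, the other end rising (9 mm between ends).
- stand_q_face (a point): Middle of the cover's top face, stand Q. Sound cover: flat all over, the bar stays still when pressed. Bowed cover: a flat crown 36 mm across, then a straight cone down to 3.5 mm lower at the rim; the bar balances on the crown and under less than 2 N on an end tips about 2.8 degrees till that end meets the rim, the other end rising (9 mm between ends).
- toggle_p (a joint): Reject toggle of stand P, a plain steel lever 50 mm long on a grey block: near 0 (up to 0.15) = as found, leaning towards the stand's cover (to the stand's -x); pushed over to the stand's +x it reads 1.0 rad at its stop. Moves freely with light friction, stays where it is left; over means 0.8 rad or more.
- toggle_q (a joint): Reject toggle of stand Q, a plain steel lever 50 mm long on a grey block: near 0 (up to 0.15) = as found, leaning towards the stand's cover (to the stand's -x); pushed over to the stand's +x it reads 1.0 rad at its stop. Moves freely with light friction, stays where it is left; over means 0.8 rad or more.
- toggle_p_tip (a point): Tip of the toggle lever of stand P (moves with it, along the stand's +x and over a low arc, about 48 mm from one stop to the other).
- toggle_q_tip (a point): Tip of the toggle lever of stand Q (moves with it, along the stand's +x and over a low arc, about 48 mm from one stop to the other).
- beaker: Bystander: open glass beaker, 64 mm wide, 85 mm high, origin under its centre.
- jar: Bystander: white plastic jar with lid, 56 mm wide, 75 mm high, origin under its centre.
- wrench: Bystander: steel wrench, 160 mm long along its x, lying flat.
- bolt_a: Bystander: steel bolt standing on its 22 mm round head, 43 mm high.
- bolt_b: Bystander: another such bolt.
- mouse: Bystander: black computer mouse, 105 x 60 x 32 mm.
Things that resemble listed ones, but are neither listed nor needed, are in the scene too. What is meant by the straightedge is not yellow, and is the larger of those in its own colour.

How it is judged:
By the outcome, as a careful person would: the job done as asked, in the order asked, and still so for the second after the job is handed in, with the robot touching nothing.
It also fails if it takes over 69 s, if anything falls off the work surface, if the arm or the gripper's body presses on something with over 40 N, if the wrist force passes 120 N, or if a joint passes its speed limit or range.

## Robot

A 6-joint arm with a two-finger parallel gripper is mounted at the origin on the work surface. World frame = base frame: x ahead of the robot, y to its left, z up, the work surface at z = 0. Lengths are in m, angles in rad, forces in N, time in s.
With the tool pointing down it reaches from about 0.3 to 0.875 m from the base axis. Payload 6.4 kg.
Tool frame: the origin (TCP) lies between the finger pads; the fingertips stand robot.tip_reach ahead of it and the grasp point (between the pads) lies 5 mm behind it (robot.tip_reach is the distance from the TCP to the fingertips, in m); z points along the fingers, y is the direction in which the jaws open and shut (so a half turn about z gives the same grasp; the last joint's range is limited). The gripper opens to 88 mm and grips with 3 to 60 N. Pads are 18 mm wide; open, the fingers measure 123 mm over their backs; the gripper's body (75 mm by 187 mm) begins 45 mm behind the grasp point.
Start: joints at [0.986, 0.181, 1.607, -0, 1.354, -0.206], TCP at [0.213, 0.534, 0.253] pointing down, gripper open.
Joint ranges: [-2.99, 2.99], [-0.89, 2.07], [0.3, 2.58], [-1.14, 4.28], [0, 2.63], [-3.12, 3.12]. Speed limits (rad/s): [2.57, 2.57, 3.01, 3.14, 3.14, 3.14].

## Interface

Orientations are given as [roll, pitch, yaw] about the fixed x, y, z axes, in that order (R = Rz(yaw) Ry(pitch) Rx(roll)).
In Python, from rig import robot gives the robot as it stands.
- The arm moves only by the tool jog_arm, never from a script. Its argument "series" is a list of rows, each a list of 7 numbers: the closure, from 0 (fully open) to 1 (shut), then the shift along the tool's x, y, z in cm, then the turn, a rotation vector about the tool's x, y, z in degrees. A call has 1 to 10 rows; each row shifts and turns the commanded pose from where the row before left it, along the tool's axes as they then stand; what a row does not reach is not made up. A row lasts 1/12 s, in which the tool goes at most 41.7 mm and 7.16 degrees, less where a joint would pass 70% of its speed; a pose out of reach is approached as far as the arm can. A call is refused whole if a number of a shift passes 4.17 or a number of a turn 7.16, either way. A call with a gripper value outside its range is refused whole. The fingers move at their own pace and stop on an object; the grip force is fixed at half the most. Time passes only in rows, so rows that do not move let the fingers close. It gives the time, the measured TCP pose, the force and the opening at its end, in the units of the state.
- robot.get_obs(): the state, without advancing time (a new reading comes with each control period).
- robot.read_camera(name): name is "scene" or "top" or "wrist"; returns (picture, depth): 480x640x3 uint8, red, green, blue; 480x640 float32, m along the optical axis (not along the pixel's ray), 0 where there is no reading.
- robot.camera_model(name): a dict with "K" (3x3 intrinsics, pixels), "xyz" and "attitude" of the camera in the world; the wrist camera has in their place "hand_eye" (4x4, takes a point from camera to tool coordinates, whose origin is the TCP and whose axes are the flange's). Camera axes: x right, y up, looking along -z (the intrinsics and any distortion apply to the point x, -y, -z); pixel columns grow to the right and rows downward; lengths in m; the calibration is good to about 2 mm. A picture is of the moment at which its call begins: read the wrist's pose just before it. camera_model takes no time and is no camera call.
- robot.sign_off(): hands the job in, once; it reports no verdict.
Trained networks look in the newest picture that a camera, given by its name, has taken for a name from the list of things; names that differ only in an ending like _2 or _b are one class to them, and where a whole thing is asked for, a point or a joint stands for the part that bears it (a point fixed in the world has none). Each returns a list of dicts, best first, with "p" (0 to 1); they miss things now and then, are a little off and sometimes report something else, mostly with a low value. They report only what shows in the picture. A call takes as long as a camera call. They do not tell look-alikes from the thing itself.
- robot.find_in(query, camera): "location" ([x, y, z] in m, in world coordinates, good to about 4 mm: the middle of the surface that is visible of it).
- robot.regions_of(query, camera): "mask" (480x640 bool, what is visible of it).
The state is a dict: "t": time; "joints": joint angles; "joint_velocities": joint speeds; "joint_efforts": joint torques, N m; "tcp_pos": TCP position; "orientation": TCP orientation; "contact_force": force on the tool from outside, world axes, zero at the start; "wrist_torque": the same for the moment, N m; "width": finger opening in m.
Only numpy, scipy, OpenCV 4.12 (cv2) and the standard library are available. Lean on these libraries where they do the work, as an engineer would, in place of code of your own. Each camera call takes 0.05 s, during which the arm holds its last target. There are 200 camera calls.

## Working session

There is one attempt and no reset: what is moved stays moved. The work goes in short steps, Python scripts to look and compute and a tool call to move; the robot and the scene stay as the last step left them, time stands still between calls to the robot, and variables do not carry over. Pictures are saved under pics/ and viewed, about 8 in all and at most 12, crops included, and the job is handed in when it is done.

Besides the shell and the picture viewer there is one more tool, called after "Request:" as name(argument=value, ...), one argument or row to a line, values as JSON. jog_arm: Moves the arm, as the interface text tells. Its arguments: {"type":"object","properties":{"series":{"type":"array","items":{"type":"array","items":{"type":"number"}}}},"required":["series"]}

```bash
mkdir -p pics; ls; cat > h.py <<'E'
import numpy as np, cv2
from scipy.spatial.transform import Rotation as R
from rig import robot
def T_cam(name,obs=None):
    m=robot.camera_model(name); T=np.eye(4)
    if 'hand_eye' in m:
        o=obs or robot.get_obs(); W=np.eye(4); W[:3,:3]=R.from_euler('xyz',o['orientation']).as_matrix(); W[:3,3]=o['tcp_pos']
        return W@np.array(m['hand_eye']),np.array(m['K'])
    a=np.array(m['attitude']); T[:3,:3]=a if a.shape==(3,3) else R.from_euler('xyz',a).as_matrix(); T[:3,3]=m['xyz']
    return T,np.array(m['K'])
def cloud(name,d,obs=None):
    T,K=T_cam(name,obs); v,u=np.mgrid[:480,:640]
    p=np.stack([(u-K[0,2])/K[0,0]*d,-(v-K[1,2])/K[1,1]*d,-d],-1)
    return p@T[:3,:3].T+T[:3,3]
E
python3 - <<'E'
from h import *
for c in('top','scene'):
    m=robot.camera_model(c);print(m)
    im,d=robot.read_camera(c);cv2.imwrite(f'pics/{c}0.png',im[...,::-1]);np.save(f'{c}0.npy',d)
    for q in('straightedge','stand_p','toggle_p','toggle_p_tip','beaker','jar','wrench','bolt_a','mouse','hole_end'):
        print(c,q,[(np.round(x['location'],3).tolist(),round(x['p'],2)) for x in robot.find_in(q,c)])
print(robot.get_obs(),robot.tip_reach)
E
```

```text
pics
{'K': array([[588.50653731,   0.        , 315.07604077],
       [  0.        , 588.50653731, 232.90112828],
       [  0.        ,   0.        ,   1.        ]]), 'xyz': array([ 0.34737604, -0.00476329,  1.69914543]), 'attitude': array([ 0.09347228, -0.00287251, -1.56724842])}
top straightedge [([0.274, -0.21, 0.015], 0.92), ([0.297, 0.177, 0.014], 0.82), ([0.526, 0.006, 0.02], 0.72)]
top stand_p [([0.542, 0.215, 0.032], 0.96), ([0.539, -0.237, 0.041], 0.93)]
top toggle_p [([0.644, 0.209, 0.08], 0.63), ([0.641, -0.25, 0.078], 0.45)]
top toggle_p_tip [([0.641, -0.252, 0.082], 0.4)]
top beaker [([0.75, 0.012, 0.041], 0.78), ([0.54, -0.237, 0.044], 0.53)]
top jar [([0.488, 0.432, 0.076], 0.78), ([0.527, 0.009, 0.016], 0.18)]
top wrench [([0.576, -0.403, 0.004], 0.7), ([0.526, 0.007, 0.019], 0.62)]
top bolt_a [([0.645, 0.207, 0.079], 0.46), ([0.666, 0.058, 0.009], 0.45)]
top mouse [([0.429, -0.456, 0.023], 0.84), ([0.538, -0.237, 0.037], 0.73)]
top hole_end [([0.276, -0.208, 0.021], 0.95), ([0.522, 0.006, 0.02], 0.86), ([0.299, 0.178, 0.011], 0.68)]
{'K': array([[600.92128034,   0.   
[... 989 characters left out ...]
.1, 'joints': array([ 9.85700272e-01,  1.80755937e-01,  1.60701777e+00, -1.19592759e-05,
        1.35382076e+00, -2.06284062e-01]), 'joint_velocities': array([-5.16894569e-04, -8.21540347e-04,  7.95955842e-06,  4.04852071e-04,
       -1.93507792e-04, -7.14254047e-04]), 'joint_efforts': array([ 2.73695005e-04, -4.33840048e+01, -3.42177165e+01,  7.02609960e-02,
        3.11035593e-02, -4.00726492e-05]), 'tcp_pos': array([0.2126241 , 0.53424497, 0.25273065]), 'orientation': array([-3.14158848e+00,  1.10590384e-05,  2.76278324e+00]), 'contact_force': array([ 0.03609004,  0.30292409, -0.76071333]), 'wrist_torque': array([-0.00684235, -0.01664703, -0.03901702]), 'width': 0.08841060356501142} 0.014
```

```bash
python3 - <<'E'
from h import *
im=cv2.imread('pics/top0.png');d=np.load('top0.npy')
P=cloud('top',d)
np.save('P.npy',P)
# bar mask by height in the middle
m=(P[...,2]>.010)&(P[...,2]<.03)&(abs(P[...,1])<.12)&(P[...,0]>.38)&(P[...,0]<.64)
n,l,s,c=cv2.connectedComponentsWithStats(m.astype(np.uint8))
for i in range(1,n):
    if s[i,4]>100:
        q=P[l==i]; r=cv2.minAreaRect(q[:,:2].astype(np.float32)); print(s[i],np.round(np.array(r[0]),4),np.round(r[1],4),r[2],np.median(q[:,2]))
# stands: circle at height
for y0 in(.21,-.24):
    m=(P[...,2]>.03)&(P[...,2]<.055)&(abs(P[...,1]-y0)<.12)&(P[...,0]>.4)&(P[...,0]<.66)
    q=P[m];(cx,cy),rad=cv2.minEnclosingCircle(q[:,:2].astype(np.float32));
    r=np.hypot(q[:,0]-cx,q[:,1]-cy);print('stand',cx,cy,rad,[round(float(np.mean(q[(r>=a)&(r<a+.01),2])),4) for a in np.arange(0,.09,.01)],np.std(q[:,2]))
E
```

```text
[299 192  23  66 550] [0.5285 0.0043] [0.0276 0.1906] 78.33475494384766 0.01792257432131572
stand 0.5478310585021973 0.20769566297531128 0.11528019607067108 [0.0359, 0.0346, 0.0347, 0.0339, 0.0342, 0.034, 0.0343, 0.0339, 0.0336] 0.0028845593093238873
stand 0.5490090250968933 -0.24032652378082275 0.11387858539819717 [0.037, 0.0362, 0.0371, 0.0373, 0.0373, 0.0374, 0.0372, 0.0372, 0.0368] 0.0035854007829833247
```

View pics/top0.png

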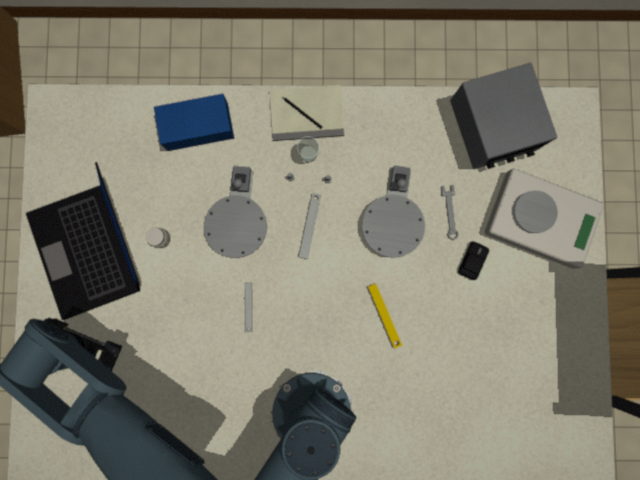

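```bash
python3 - <<'E'
from h import *
im=cv2.imread('pics/top0.png')
a=cv2.resize(im[180:270,270:350],None,fx=6,fy=6,interpolation=cv2.INTER_CUBIC)
cv2.imwrite('pics/c1.png',a)
P=np.load('P.npy'); T,K=T_cam('top')
# circle fit in image, back-project onto z=.04
def bp(u,v,z):
    r=T[:3,:3]@np.array([(u-K[0,2])/K[0,0],-(v-K[1,2])/K[1,1],-1]); return T[:3,3]+r*(z-T[2,3])/r[2]
g=cv2.GaussianBlur(cv2.cvtColor(im,cv2.COLOR_BGR2GRAY),(3,3),0)
for c in((235,226),(393,226)):
    ang=np.linspace(0,2*np.pi,120,endpoint=False);pts=[]
    for t in ang:
        rr=np.arange(25,38,.25); v=cv2.remap(g,np.float32(c[0]+rr*np.cos(t))[None],np.float32(c[1]+rr*np.sin(t))[None],1)[0].astype(float)
        k=np.argmax(np.gradient(v)); pts.append(bp(c[0]+rr[k]*np.cos(t),c[1]+rr[k]*np.sin(t),.038)[:2])
    p=np.array(pts)
    for _ in range(5):
        A=np.c_[2*p,np.ones(len(p))];s=np.linalg.lstsq(A,(p**2).sum(1),rcond=None)[0];r=np.sqrt(s[2]+s[0]**2+s[1]**2)
        e=abs(np.hypot(*(p-s[:2]).T)-r); p=p[e<max(np.median(e)*2,.001)]
    print(c,s[:2],r,len(p),np.median(e))
    # raised block (toggle)
for y0 in (.21,-.245):
    m=(P[...,2]>.05)&(P[...,2]<.15)&(abs(P[...,1]-y0)<.05)&(P[...,0]>.6)&(P[...,0]<.75);q=P[m];print('toggle pts',len(q),q.mean(0),q.max(0),q.min(0))
print(robot.camera_model('wrist'))
E
```

```text
(235, 226) [0.52079913 0.21896715] 0.08947343067833151 73 0.000393879585655052
(393, 226) [ 0.52424982 -0.22419934] 0.09267348724040748 105 0.002004565720461038
toggle pts 69 [0.63940536 0.20704648 0.07851468] [0.65392411 0.21876888 0.09192887] [0.62806611 0.19561591 0.06532959]
toggle pts 70 [ 0.64161733 -0.24887973  0.0807253 ] [ 0.66813141 -0.2371355   0.09310933] [ 0.62932684 -0.2627109   0.05004139]
{'K': array([[332.41317836,   0.        , 317.34717862],
       [  0.        , 332.41317836, 233.7186027 ],
       [  0.        ,   0.        ,   1.        ]]), 'hand_eye': array([[ 8.65227945e-04,  9.53954683e-01,  2.99949519e-01,
         7.69195032e-02],
       [ 9.99999508e-01, -9.70811873e-04,  2.02977532e-04,
         3.46105822e-04],
       [ 4.84825922e-04,  2.99949196e-01, -9.53955054e-01,
        -1.31509027e-01],
       [ 0.00000000e+00,  0.00000000e+00,  0.00000000e+00,
         1.00000000e+00]])}
```

View pics/c1.png

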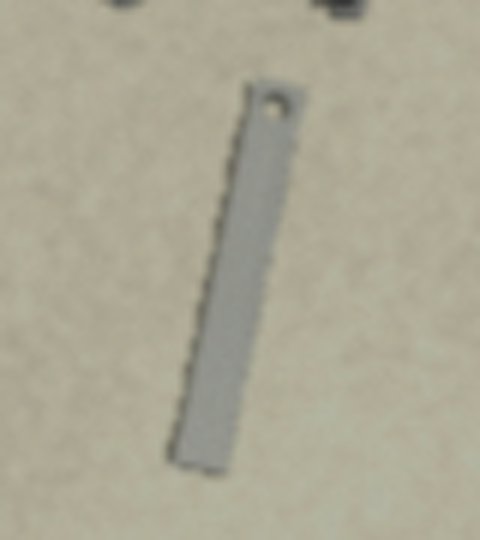

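The straightedge is the larger grey bar at (310,225), with its hole at (315,198). The other two are the small grey bar at (248,307), which is a look-alike, and the yellow bar at (384,315), which the description rules out. The crop shows the hole at the far end of the large one. I'll move above it.

Request:
jog_arm(
  series=[
    [0, 0, 0, 0, 0, 0, -5],
    [0, 0, 0, 0, 0, 0, -5],
    [0, -2.6, -2.84, 0.33, 0, 0, 0],
    [0, -2.6, -2.84, 0.33, 0, 0, 0],
    [0, -2.6, -2.84, 0.33, 0, 0, 0],
    [0, -2.6, -2.84, 0.33, 0, 0, 0],
    [0, -2.6, -2.84, 0.33, 0, 0, 0],
    [0, -2.6, -2.84, 0.33, 0, 0, 0],
    [0, -2.6, -2.84, 0.33, 0, 0, 0],
    [0, -2.6, -2.84, 0.33, 0, 0, 0],
  ],
)

```text
t: 1.93
tcp_pos: [0.3708, 0.268, 0.2265]
orientation: [3.141, 0.001, 2.938]
contact_force: [1.0, 1.4, 0.3]
width: 0.0878
```

Request:
jog_arm(
  series=[
    [0, -2.6, -2.84, 0.33, 0, 0, 0],
    [0, -2.6, -2.84, 0.33, 0, 0, 0],
    [0, -2.6, -2.84, 0.33, 0, 0, 0],
    [0, -2.6, -2.84, 0.33, 0, 0, 0],
    [0, -2.6, -2.84, 0.33, 0, 0, 0],
    [0, -2.6, -2.84, 0.33, 0, 0, 0],
    [0, -2.6, -2.84, 0.33, 0, 0, 0],
    [0, -2.6, -2.84, 0.33, 0, 0, 0],
    [0, 0, 0, 0, 0, 0, 0],
  ],
)

```text
t: 2.68
tcp_pos: [0.5306, -0.0007, 0.1997]
orientation: [-3.14, 0.002, 2.932]
contact_force: [-0.4, 0.7, 0.1]
width: 0.0884
```

```bash
cat >> h.py <<'E'
def delta(goal,yaw,o=None):
    "tool-axes shift (cm) at current attitude and tool-z turn (deg) to a world goal and yaw (deg)"
    o=o or robot.get_obs(); M=R.from_euler('xyz',o['orientation']).as_matrix()
    dy=(yaw-np.degrees(o['orientation'][2])+180)%360-180
    return np.round(100*M.T@(np.array(goal)-o['tcp_pos']),2),round(-dy,2)
def wrist(fn):
    o=robot.get_obs(); im,d=robot.read_camera('wrist'); cv2.imwrite(fn,im[...,::-1]); return im,d,cloud('wrist',d,o),o
E
python3 - <<'E'
from h import *
im,d,P,o=wrist('pics/w1.png')
print(o['t'],o['tcp_pos'],np.degrees(o['orientation']),o['width'])
m=(P[...,2]>.010)&(P[...,2]<.03)&(abs(P[...,1])<.12)&(P[...,0]>.38)&(P[...,0]<.64)
n,l,s,c=cv2.connectedComponentsWithStats(m.astype(np.uint8))
for i in range(1,n):
    if s[i,4]>100:
        q=P[l==i]; q=q[q[:,2]>.013];r=cv2.minAreaRect(q[:,:2].astype(np.float32)); print(s[i],np.round(np.array(r[0]),4),np.round(r[1],4),r[2],np.median(q[:,2]))
        print(delta([r[0][0],r[0][1],.06],170,o))
E
```

```text
2.6833 [ 0.53055084 -0.00067287  0.19974575] [-1.79895288e+02  1.28905207e-01  1.68014809e+02] 0.08836444243952818
[ 312  104   28  193 4946] [0.529  0.0078] [0.0251 0.1893] 78.57040405273438 0.017580856799729566
(array([ 0.36,  0.82, 13.97]), np.float64(-1.99))
```

View pics/w1.png

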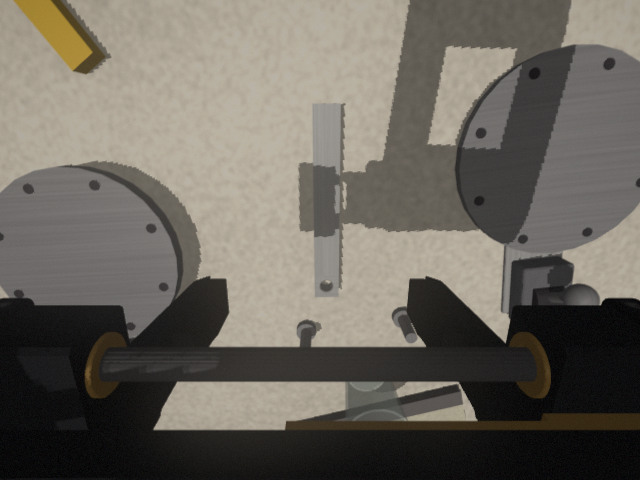

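The wrist view shows the bar at (327,200) with its hole at (326,286), near the fingers and away from the robot. The bolts at (306,328) and (404,322) are clear of the fingers. Descending.

Request:
jog_arm(
  series=[
    [0, 0.36, 0.82, 0, 0, 0, -0.6],
    [0, 0, 0, 3.5, 0, 0, 0],
    [0, 0, 0, 4, 0, 0, 0],
    [0, 0, 0, 4, 0, 0, 0],
    [0, 0, 0, 3.5, 0, 0, 0],
    [0, 0, 0, 2, 0, 0, 0],
    [0, 0, 0, 1, 0, 0, 0],
    [0, 0, 0, 0.1, 0, 0, 0],
    [1, 0, 0, 0, 0, 0, 0],
    [1, 0, 0, 0, 0, 0, 0],
  ],
)

```text
t: 3.57
tcp_pos: [0.5273, 0.0142, 0.0207]
orientation: [3.142, 0.003, 2.949]
contact_force: [-0.8, -0.1, 1.2]
width: 0.0769
```

Request:
jog_arm(
  series=[
    [1, 0, 0, 0, 0, 0, 0],
    [1, 0, 0, 0, 0, 0, 0],
    [1, 0, 0, 0, 0, 0, 0],
    [1, 0, 0, 0, 0, 0, 0],
    [1, 0, 0, 0, 0, 0, 0],
  ],
)

```text
t: 3.98
tcp_pos: [0.5262, 0.0135, 0.0193]
orientation: [3.142, 0.001, 2.948]
contact_force: [-0.3, 0.1, -0.1]
width: 0.0441
```

Request:
jog_arm(
  series=[
    [1, -0.38, -0.5, 0, 0, 0, 0],
    [1, 0, 0, 0, 0, 0, 0],
    [1, 0, 0, 0, 0, 0, 0],
    [1, 0, 0, 0, 0, 0, 0],
    [1, 0, 0, 0, 0, 0, 0],
    [1, 0, 0, 0, 0, 0, 0],
  ],
)

```text
t: 4.48
tcp_pos: [0.5289, 0.0079, 0.019]
orientation: [-3.141, 0.0, 2.948]
contact_force: [1.0, -0.5, 1.1]
width: 0.0244
```

Request:
jog_arm(
  series=[
    [1, 0, 0, -1, 0, 0, 0],
    [1, 0, 0, -3, 0, 0, 0],
    [1, 0, 0, -4, 0, 0, 7],
    [1, 0, 0, -4, 0, 0, 7],
    [1, 0, 0, -4, 0, 0, 7],
    [1, 0, 0, -2, 0, 0, 7],
    [1, 0, 0, 0, 0, 0, 7],
    [1, 0, 0, 0, 0, 0, 7],
    [1, 0, 0, 0, 0, 0, 7],
    [1, 0, 0, 0, 0, 0, 7],
  ],
)

```text
t: 5.32
tcp_pos: [0.5279, 0.0085, 0.1992]
orientation: [-3.141, -0.001, 1.965]
contact_force: [0.4, 0.5, -2.1]
width: 0.0245
```

Request:
jog_arm(
  series=[
    [1, 0, 0, 0, 0, 0, 7],
    [1, 0, 0, 0, 0, 0, 7],
    [1, 0, 0, 0, 0, 0, 7],
    [1, 3.5, 0, 0, 0, 0, 0],
    [1, 3.5, 0, 0, 0, 0, 0],
    [1, 3.5, 0, 0, 0, 0, 0],
    [1, 3.5, 0, 0, 0, 0, 0],
    [1, 2.5, 0, 0, 0, 0, 0],
    [1, 0, 0, 0, 0, 0, 0],
    [1, 0, 0, 0, 0, 0, 0],
  ],
)

```text
t: 6.15
tcp_pos: [0.5222, 0.1742, 0.1988]
orientation: [-3.14, 0.0, 1.607]
contact_force: [0.6, -0.4, -2.5]
width: 0.0246
```

```bash
python3 - <<'E'
from h import *
im,d,P,o=wrist('pics/w2.png')
print(o['t'],o['tcp_pos'],np.degrees(o['orientation']),o['width'],o['contact_force'])
m=(P[...,2]>.03)&(P[...,2]<.05)&(d>0); q=P[m]
q=q[np.hypot(q[:,0]-.521,q[:,1]-.219)<.12]
# rim: outermost points per angle bin
c=np.array([.521,.219])
for _ in range(4):
    a=np.arctan2(q[:,1]-c[1],q[:,0]-c[0]); r=np.hypot(q[:,0]-c[0],q[:,1]-c[1]); b=((a+np.pi)/(2*np.pi)*90).astype(int)
    pts=[]
    for k in range(90):
        i=np.where(b==k)[0]
        if len(i)>5: j=i[np.argmax(r[i])]; 
        else: continue
        if .08<r[j]<.1: pts.append(q[j,:2])
    p=np.array(pts)
    for _ in range(6):
        s=np.linalg.lstsq(np.c_[2*p,np.ones(len(p))],(p**2).sum(1),rcond=None)[0];rad=np.sqrt(s[2]+s[0]**2+s[1]**2);e=abs(np.hypot(*(p-s[:2]).T)-rad);p=p[e<max(2*np.median(e),.0008)]
    c=s[:2]
print('stand',c,rad,len(p),np.median(e))
r=np.hypot(q[:,0]-c[0],q[:,1]-c[1])
qq=q[r<.088]; pl=np.linalg.lstsq(np.c_[qq[:,:2]-c,np.ones(len(qq))],qq[:,2],rcond=None)[0]; print('plane',pl); rr=r[r<.088]; res=qq[:,2]-np.c_[qq[:,:2]-c,np.ones(len(qq))]@pl
print([(round(1000*float(np.mean(res[(rr>=x)&(rr<x+.011)])),2),int(((rr>=x)&(rr<x+.011)).sum())) for x in np.arange(0,.088,.011)])
print(delta([*c,.075],90,o))
E
```

```text
6.15 [0.5222002  0.17420045 0.19879053] [-1.79925555e+02  1.44475321e-02  9.20846288e+01] 0.024625871147617374 [ 0.60590232 -0.40638077 -2.5494748 ]
stand [0.5244943  0.22082107] 0.08945696648636353 74 0.00019125930497246313
plane [ 0.00169924 -0.00255152  0.0315892 ]
[(nan, 0), (nan, 0), (1.66, 349), (1.18, 1622), (0.67, 2726), (0.14, 3693), (-0.31, 4672), (-0.62, 5384)]
(array([ 4.65,  0.41, 12.38]), np.float64(2.08))
  return _methods._mean(a, axis=axis, dtype=dtype,
  ret = ret.dtype.type(ret / rcount)
```

View pics/w2.png

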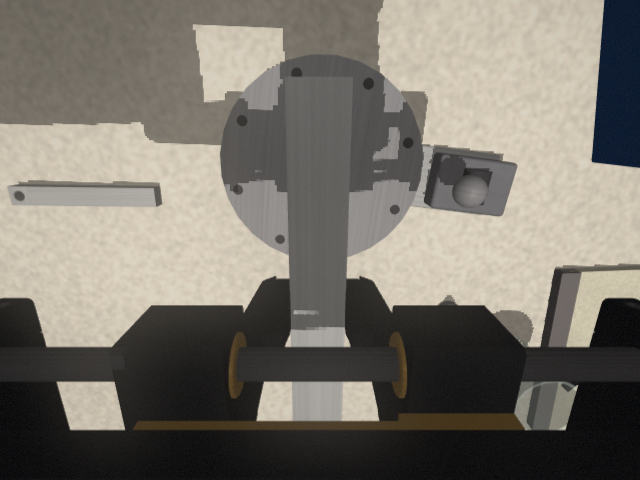

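The image shows the left cover at (322,157) and its toggle at (470,188). The depth profile falls from centre to rim, which suggests this cover is bowed, but I'll test it by feel. Next I centre the bar above it and go down.

Request:
jog_arm(
  series=[
    [1, 2.3, 0.2, 0, 0, 0, 0],
    [1, 2, 0.2, 2, 0, 0, 0],
    [1, 0, 0, 3, 0, 0, 0],
    [1, 0, 0, 3, 0, 0, 0],
    [1, 0, 0, 2.5, 0, 0, 0],
    [1, 0, 0, 1, 0, 0, 0],
    [1, 0, 0, 0, 0, 0, 0],
    [1, 0, 0, 0, 0, 0, 0],
  ],
)

```text
t: 6.87
tcp_pos: [0.5262, 0.2152, 0.0843]
orientation: [-3.141, 0.0, 1.603]
contact_force: [0.1, -0.1, -2.2]
width: 0.0249
```

```bash
python3 - <<'E'
from h import *
o=robot.get_obs(); print(o['t'],o['tcp_pos'],np.degrees(o['orientation']),o['contact_force'],delta([.5245,.2208,.06],92,o))
E
```

```text
6.8667 [0.52619508 0.21516728 0.08432908] [-1.79974684e+02  8.89833809e-03  9.18198561e+01] [ 0.07800701 -0.07739942 -2.23867765] (array([ 0.57, -0.15,  2.43]), np.float64(-0.18))
```

Request:
jog_arm(
  series=[
    [1, 0.55, -0.15, 0.5, 0, 0, 0],
    [1, 0, 0, 0.5, 0, 0, 0],
    [1, 0, 0, 0.2, 0, 0, 0],
    [1, 0, 0, 0.08, 0, 0, 0],
    [1, 0, 0, 0.08, 0, 0, 0],
    [1, 0, 0, 0.08, 0, 0, 0],
    [1, 0, 0, 0.08, 0, 0, 0],
    [1, 0, 0, 0.08, 0, 0, 0],
  ],
)

```text
t: 7.53
tcp_pos: [0.5242, 0.2215, 0.068]
orientation: [3.141, -0.0, 1.604]
contact_force: [-0.9, 0.0, -2.5]
width: 0.0248
```

Request:
jog_arm(
  series=[
    [1, 0, 0, 0.08, 0, 0, 0],
    [1, 0, 0, 0.08, 0, 0, 0],
    [1, 0, 0, 0.08, 0, 0, 0],
    [1, 0, 0, 0.08, 0, 0, 0],
    [1, 0, 0, 0.08, 0, 0, 0],
    [1, 0, 0, 0.08, 0, 0, 0],
    [1, 0, 0, 0.08, 0, 0, 0],
  ],
)

```text
t: 8.12
tcp_pos: [0.5241, 0.2215, 0.0622]
orientation: [-3.142, 0.0, 1.604]
contact_force: [-0.0, -0.4, -2.4]
width: 0.0246
```

Request:
jog_arm(
  series=[
    [1, 0, 0, 0.08, 0, 0, 0],
    [1, 0, 0, 0.08, 0, 0, 0],
    [1, 0, 0, 0.06, 0, 0, 0],
    [1, 0, 0, 0, 0, 0, 0],
  ],
)

```text
t: 8.45
tcp_pos: [0.5241, 0.2215, 0.06]
orientation: [-3.141, 0.0, 1.604]
contact_force: [1.0, -0.0, -2.3]
width: 0.0246
```

Request:
jog_arm(
  series=[
    [1, 0, 0, 0.08, 0, 0, 0],
    [1, 0, 0, 0.06, 0, 0, 0],
    [1, 0, 0, 0, 0, 0, 0],
  ],
)

```text
t: 8.7
tcp_pos: [0.5241, 0.2215, 0.0586]
orientation: [-3.141, 0.0, 1.604]
contact_force: [-0.4, 0.3, -2.8]
width: 0.0248
```

Request:
jog_arm(
  series=[
    [1, 0, 0, 0.06, 0, 0, 0],
    [1, 0, 0, 0, 0, 0, 0],
  ],
)

```text
t: 8.87
tcp_pos: [0.5241, 0.2215, 0.058]
orientation: [-3.141, 0.0, 1.604]
contact_force: [-0.3, 0.4, -2.3]
width: 0.0249
```

Request:
jog_arm(
  series=[
    [1, 0, 0, 0.06, 0, 0, 0],
    [1, 0, 0, 0, 0, 0, 0],
  ],
)

```text
t: 9.03
tcp_pos: [0.5241, 0.2215, 0.0574]
orientation: [-3.141, 0.0, 1.604]
contact_force: [-0.3, 0.2, -2.6]
width: 0.0252
```

Request:
jog_arm(
  series=[
    [1, 0, 0, 0.06, 0, 0, 0],
    [1, 0, 0, 0.04, 0, 0, 0],
    [1, 0, 0, 0, 0, 0, 0],
  ],
)

```text
t: 9.28
tcp_pos: [0.5241, 0.2215, 0.0564]
orientation: [-3.141, 0.0, 1.604]
contact_force: [-0.8, -0.3, -1.4]
width: 0.0245
```

Request:
jog_arm(
  series=[
    [1, 0, 0, 0.06, 0, 0, 0],
    [1, 0, 0, 0, 0, 0, 0],
  ],
)

```text
t: 9.45
tcp_pos: [0.5241, 0.2215, 0.0558]
orientation: [-3.141, 0.0, 1.604]
contact_force: [0.3, -0.3, -3.2]
width: 0.0246
```

Request:
jog_arm(
  series=[
    [1, 0, 0, 0.06, 0, 0, 0],
    [1, 0, 0, 0, 0, 0, 0],
  ],
)

```text
t: 9.62
tcp_pos: [0.5241, 0.2215, 0.0552]
orientation: [-3.141, 0.0, 1.604]
contact_force: [-0.7, 0.1, -2.1]
width: 0.0246
```

Request:
jog_arm(
  series=[
    [1, 0, 0, 0.05, 0, 0, 0],
    [1, 0, 0, 0, 0, 0, 0],
  ],
)

```text
t: 9.78
tcp_pos: [0.5241, 0.2215, 0.0547]
orientation: [-3.142, 0.0, 1.604]
contact_force: [-0.7, 0.2, -3.2]
width: 0.0245
```

Request:
jog_arm(
  series=[
    [1, 0, 0, 0.05, 0, 0, 0],
    [1, 0, 0, 0, 0, 0, 0],
  ],
)

```text
t: 9.95
tcp_pos: [0.5241, 0.2215, 0.0542]
orientation: [-3.142, -0.0, 1.604]
contact_force: [-0.8, 0.1, -3.0]
width: 0.0247
```

Request:
jog_arm(
  series=[
    [1, 0, 0, 0.05, 0, 0, 0],
    [1, 0, 0, 0, 0, 0, 0],
  ],
)

```text
t: 10.12
tcp_pos: [0.5241, 0.2215, 0.0537]
orientation: [-3.141, 0.0, 1.604]
contact_force: [0.2, 0.7, -3.4]
width: 0.025
```

Request:
jog_arm(
  series=[
    [1, 0, 0, 0.05, 0, 0, 0],
    [1, 0, 0, 0, 0, 0, 0],
  ],
)

```text
t: 10.28
tcp_pos: [0.5242, 0.2215, 0.0533]
orientation: [3.142, -0.0, 1.604]
contact_force: [0.4, -0.3, -2.8]
width: 0.0244
```

Request:
jog_arm(
  series=[
    [1, 0, 0, 0.05, 0, 0, 0],
    [1, 0, 0, 0, 0, 0, 0],
  ],
)

```text
t: 10.45
tcp_pos: [0.5242, 0.2215, 0.0533]
orientation: [3.142, 0.0, 1.604]
contact_force: [-3.3, -0.9, 3.5]
width: 0.0251
```

Request:
jog_arm(
  series=[
    [1, 0, 0, 0.04, 0, 0, 0],
    [1, 0, 0, 0, 0, 0, 0],
  ],
)

```text
t: 10.62
tcp_pos: [0.5242, 0.2215, 0.0533]
orientation: [-3.142, 0.0, 1.604]
contact_force: [-4.9, -1.6, 6.7]
width: 0.0243
```

Request:
jog_arm(
  series=[
    [1, 0, 0, -0.05, 0, 0, 0],
    [1, 0, 0, -0.03, 0, 0, 0],
    [0, 0, 0, 0, 0, 0, 0],
    [0, 0, 0, 0, 0, 0, 0],
    [0, 0, 0, 0, 0, 0, 0],
    [0, 0, 0, 0, 0, 0, 0],
    [0, 0, 0, 0, 0, 0, 0],
  ],
)

```text
t: 11.2
tcp_pos: [0.5242, 0.2215, 0.0532]
orientation: [3.141, -0.0, 1.604]
contact_force: [0.1, 0.1, -0.2]
width: 0.0558
```

Request:
jog_arm(
  series=[
    [0, 0, 0, -0.5, 0, 0, 0],
    [0, 0, 0, -2, 0, 0, 0],
    [0, 0, 0, -3.5, 0, 0, 0],
    [0, 0, 0, -3.5, 0, 0, 0],
    [1, -2, 0, -3, 0, 0, 0],
    [1, 0, 0, 0, 0, 0, 0],
    [1, 0, 0, 0, 0, 0, 0],
  ],
)

```text
t: 11.78
tcp_pos: [0.5264, 0.2013, 0.1808]
orientation: [3.136, -0.001, 1.603]
contact_force: [-0.3, 0.5, 0.1]
width: 0.0669
```

```bash
cat > bar.py <<'E'
from h import *
def bar(P,c=(.5245,.2208),lo=.045):
    m=(P[...,2]>lo)&(P[...,2]<.068)&(np.hypot(P[...,0]-c[0],P[...,1]-c[1])<.115)&(abs(P[...,0]-c[0])<.035)
    q=P[m]; r=cv2.minAreaRect(q[:,:2].astype(np.float32))
    u=q[:,1]-c[1]; f=np.polyfit(u,q[:,2],1)
    return r,f,[round(x,4) for x in np.percentile(q[:,1],[1,99])],len(q)
E
python3 - <<'E'
from bar import *
im,d,P,o=wrist('pics/w3.png'); np.save('w3.npy',P)
print(o['t'],o['tcp_pos'],np.degrees(o['orientation']),o['width'],o['contact_force'])
print(bar(P)); print(delta([.5245,.2208,.1],92,o))
E
```

```text
11.7833 [0.52636415 0.201258   0.18082094] [ 1.79707671e+02 -3.62371222e-02  9.18329834e+01] 0.06689805714170462 [-0.27825227  0.46268943  0.0592092 ]
(((0.5252073407173157, 0.22250139713287354), (0.025072386488318443, 0.18970660865306854), 1.6917585134506226), array([-0.00028059,  0.05180729]), [np.float64(0.1305), np.float64(0.3161)], 7350)
(array([ 1.95, -0.17,  8.08]), np.float64(-0.17))
```

View pics/w3.png

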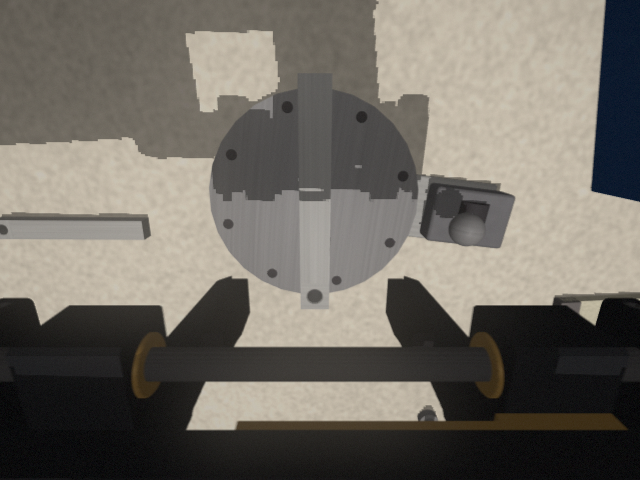

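The bar lies level and centred on the left cover, spanning pixels (314,73) to (314,308), with its hole at (314,296). The fingers are closing. I go to the hole end first.

Request:
jog_arm(
  series=[
    [1, -2.4, 0.05, 1, 0, 0, 0],
    [1, -2.4, 0.05, 3, 0, 0, 0],
    [1, 0, 0, 3, 0, 0, 0],
    [1, 0, 0, 1, 0, 0, 0],
    [1, 0, 0, 0, 0, 0, 0],
    [1, 0, 0, 0, 0, 0, 0],
    [1, 0, 0, 0, 0, 0, 0],
    [1, 0, 0, 0, 0, 0, 0],
  ],
)

```text
t: 12.5
tcp_pos: [0.5285, 0.1543, 0.0998]
orientation: [3.139, -0.0, 1.605]
contact_force: [-0.3, 0.4, 0.5]
width: 0.0092
```

```bash
python3 - <<'E'
from h import *
o=robot.get_obs(); print(o['t'],o['tcp_pos'],np.degrees(o['orientation']),o['contact_force'],o['width'],delta([.5274,.1525,.071],92,o))
E
```

```text
12.5 [0.52851838 0.1543061  0.0997792 ] [ 1.79845077e+02 -1.03042663e-02  9.19506718e+01] [-0.28809887  0.44003043  0.54254268] 0.009208239531695387 (array([-0.18, -0.13,  2.88]), np.float64(-0.05))
```

Request:
jog_arm(
  series=[
    [1, -0.15, -0.1, 1, 0, 0, 0],
    [1, 0, 0, 1, 0, 0, 0],
    [1, 0, 0, 0.3, 0, 0, 0],
    [1, 0, 0, 0, 0, 0, 0],
    [1, 0, 0, 0, 0, 0, 0],
  ],
)

```text
t: 12.92
tcp_pos: [0.5261, 0.152, 0.0747]
orientation: [-3.141, 0.0, 1.604]
contact_force: [1.0, -1.6, -0.4]
width: 0.0004
```

Request:
jog_arm(
  series=[
    [1, 0, 0, 0.08, 0, 0, 0],
    [1, 0, 0, 0.08, 0, 0, 0],
    [1, 0, 0, 0.08, 0, 0, 0],
    [1, 0, 0, 0.08, 0, 0, 0],
    [1, 0, 0, 0, 0, 0, 0],
  ],
)

```text
t: 13.33
tcp_pos: [0.5264, 0.152, 0.0719]
orientation: [-3.141, -0.0, 1.604]
contact_force: [-0.6, -0.1, -0.1]
width: 0.0001
```

Request:
jog_arm(
  series=[
    [1, 0, 0, 0.08, 0, 0, 0],
    [1, 0, 0, 0.08, 0, 0, 0],
    [1, 0, 0, 0.08, 0, 0, 0],
    [1, 0, 0, 0.08, 0, 0, 0],
    [1, 0, 0, 0.08, 0, 0, 0],
    [1, 0, 0, 0.06, 0, 0, 0],
    [1, 0, 0, 0, 0, 0, 0],
  ],
)

```text
t: 13.92
tcp_pos: [0.5263, 0.152, 0.0672]
orientation: [-3.141, 0.0, 1.604]
contact_force: [-0.3, -0.4, -0.1]
width: 0.0004
```

Request:
jog_arm(
  series=[
    [1, 0, 0, 0.06, 0, 0, 0],
    [1, 0, 0, 0.04, 0, 0, 0],
    [1, 0, 0, 0, 0, 0, 0],
  ],
)

```text
t: 14.17
tcp_pos: [0.5266, 0.152, 0.0665]
orientation: [3.141, 0.0, 1.604]
contact_force: [0.0, -0.2, 2.0]
width: 0.0005
```

Request:
jog_arm(
  series=[
    [1, 0, 0, 0.06, 0, 0, 0],
    [1, 0, 0, 0, 0, 0, 0],
  ],
)

```text
t: 14.33
tcp_pos: [0.5267, 0.1519, 0.066]
orientation: [3.141, 0.0, 1.604]
contact_force: [-0.2, -1.9, 1.8]
width: 0.0001
```

Request:
jog_arm(
  series=[
    [1, 0, 0, 0.06, 0, 0, 0],
    [1, 0, 0, 0, 0, 0, 0],
  ],
)

```text
t: 14.5
tcp_pos: [0.5266, 0.1519, 0.0653]
orientation: [3.141, 0.0, 1.604]
contact_force: [0.3, -2.0, 2.5]
width: 0.0002
```

Contact at about 0.0665, and the bar gives way at only about 2 N, so it is rocking. I keep going until it meets the rim.

Request:
jog_arm(
  series=[
    [1, 0, 0, 0.06, 0, 0, 0],
    [1, 0, 0, 0.06, 0, 0, 0],
    [1, 0, 0, 0, 0, 0, 0],
  ],
)

```text
t: 14.75
tcp_pos: [0.5268, 0.1519, 0.0646]
orientation: [3.141, 0.0, 1.604]
contact_force: [-0.9, -1.6, 6.9]
width: 0.001
```

Request:
jog_arm(
  series=[
    [1, 0, 0, 0.06, 0, 0, 0],
    [1, 0, 0, 0, 0, 0, 0],
  ],
)

```text
t: 14.92
tcp_pos: [0.5268, 0.1519, 0.0644]
orientation: [3.141, 0.0, 1.604]
contact_force: [-4.2, -3.2, 11.0]
width: 0.0004
```

Request:
jog_arm(
  series=[
    [1, 0, 0, 0.05, 0, 0, 0],
    [1, 0, 0, 0, 0, 0, 0],
  ],
)

```text
t: 15.08
tcp_pos: [0.5269, 0.1519, 0.0644]
orientation: [3.141, 0.0, 1.604]
contact_force: [-4.8, -3.3, 14.7]
width: 0.0006
```

Request:
jog_arm(
  series=[
    [1, 0, 0, 0.05, 0, 0, 0],
    [1, 0, 0, 0, 0, 0, 0],
  ],
)

```text
t: 15.25
tcp_pos: [0.5269, 0.1519, 0.0643]
orientation: [3.141, 0.0, 1.604]
contact_force: [-6.5, -3.6, 18.4]
width: 0.0003
```

It stiffened after 2.3 mm of travel, which matches the expected 52 mm × tan 2.8°. I ran those steps together and the press reached 18 N, above the advised 4–8 N but well under 50 N. Easing to about 6 N and measuring the tilt.

Request:
jog_arm(
  series=[
    [1, 0, 0, -0.1, 0, 0, 0],
    [1, 0, 0, -0.06, 0, 0, 0],
    [1, 0, 0, 0, 0, 0, 0],
    [1, 0, 0, 0, 0, 0, 0],
  ],
)

```text
t: 15.58
tcp_pos: [0.5268, 0.1519, 0.0645]
orientation: [3.141, 0.0, 1.604]
contact_force: [-1.6, -2.8, 8.0]
width: 0.0008
```

```bash
python3 - <<'E'
from bar import *
im,d,P,o=wrist('pics/w4.png')
print(o['t'],o['tcp_pos'],np.degrees(o['orientation']),o['contact_force'])
r,f,e,n=bar(P); print(r,e,n,'tilt deg',np.degrees(np.arctan(f[0])))
im,d=robot.read_camera('top');q=cloud('top',d)
print('top',bar(q,lo=.043)[1:]); im,d=robot.read_camera('scene');print('scene',bar(cloud('scene',d),lo=.043)[1:])
E
```

```text
15.5833 [0.52680518 0.15191249 0.06448923] [1.79963590e+02 1.33012653e-02 9.18970585e+01] [-1.64242565 -2.80395294  7.97493048]
((0.5254624485969543, 0.20089781284332275), (0.02938990667462349, 0.14755144715309143), 2.740715503692627) [np.float64(0.1609), np.float64(0.2735)] 17835 tilt deg 1.0513027726044804
top (array([0.07160783, 0.05074856]), [np.float64(0.2069), np.float64(0.3145)], 156)
scene (array([0.02460789, 0.05522006]), [np.float64(0.1278), np.float64(0.3163)], 507)
```

Request:
jog_arm(
  series=[
    [1, 0, 0, -0.08, 0, 0, 0],
    [1, 0, 0, -0.08, 0, 0, 0],
    [1, 0, 0, -0.08, 0, 0, 0],
    [1, 0, 0, -0.08, 0, 0, 0],
    [1, 0, 0, -0.3, 0, 0, 0],
    [1, 0, 0, -1.2, 0, 0, 0],
    [1, 0, 0, -1.7, 0, 0, 0],
  ],
)

```text
t: 16.32
tcp_pos: [0.525, 0.152, 0.0985]
orientation: [-3.138, 0.0, 1.604]
contact_force: [0.2, 0.2, -0.7]
width: 0.0005
```

Request:
jog_arm(
  series=[
    [1, 2.5, 0, 0, 0, 0, 0],
    [1, 3.5, 0, 0, 0, 0, 0],
    [1, 3.5, 0, 0, 0, 0, 0],
    [1, 3, 0, 0, 0, 0, 0],
    [1, 1.55, 0, 0, 0, 0, 0],
    [1, 0, 0, 0, 0, 0, 0],
    [1, 0, 0, 0, 0, 0, 0],
    [1, 0, 0, 0, 0, 0, 0],
  ],
)

```text
t: 16.98
tcp_pos: [0.5218, 0.2918, 0.0995]
orientation: [-3.141, 0.0, 1.604]
contact_force: [0.1, -1.2, 0.4]
width: 0.0003
```

```bash
python3 - <<'E'
from bar import *
im,d,P,o=wrist('pics/w5.png')
print(o['t'],o['tcp_pos'],np.degrees(o['orientation']),o['contact_force'],delta([.523,.2925,.07],92,o))
im,d=robot.read_camera('top');r,f,e,n=bar(cloud('top',d),lo=.043);print('top',r,f,e,n);cv2.imwrite('pics/t5.png',cv2.resize(im[160:300,160:340,::-1],None,fx=4,fy=4))
im,d=robot.read_camera('scene');print('scene',bar(cloud('scene',d),lo=.043));cv2.imwrite('pics/s5.png',im[...,::-1])
E
```

```text
16.9833 [0.52175339 0.29182266 0.09946286] [-1.79992799e+02  2.45620589e-02  9.18978884e+01] [ 0.0914545  -1.17401338  0.37218904] (array([0.06, 0.13, 2.95]), np.float64(-0.1))
top ((0.5252276659011841, 0.19932398200035095), (0.02614518441259861, 0.14624665677547455), 1.3571150302886963) [-0.00031085  0.05187776] [np.float64(0.1266), np.float64(0.27)] 449
scene (((0.5235078930854797, 0.22237998247146606), (0.030447084456682205, 0.19505749642848969), 1.4392592906951904), array([0.00457848, 0.05280706]), [np.float64(0.1275), np.float64(0.3163)], 942)
```

View pics/s5.png

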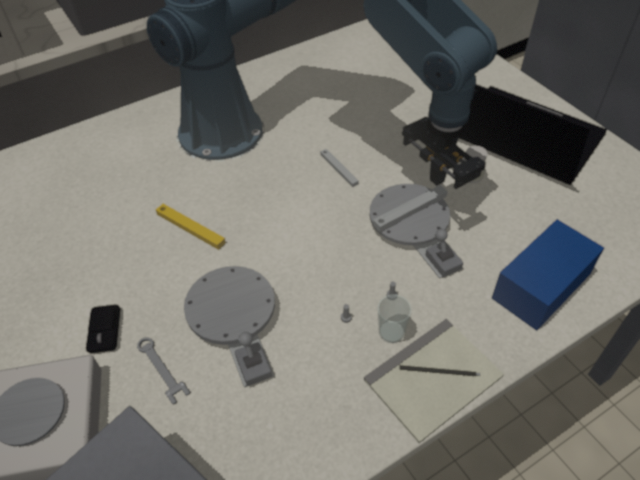

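The bar went back to level and centred; in the scene view it is at (408,205) on the left cover. Now the plain end, in single small steps near contact.

Request:
jog_arm(
  series=[
    [1, 0.05, 0.1, 1, 0, 0, 0],
    [1, 0, 0, 1, 0, 0, 0],
    [1, 0, 0, 0.4, 0, 0, 0],
    [1, 0, 0, 0.08, 0, 0, 0],
    [1, 0, 0, 0.08, 0, 0, 0],
    [1, 0, 0, 0.08, 0, 0, 0],
    [1, 0, 0, 0.08, 0, 0, 0],
    [1, 0, 0, 0.08, 0, 0, 0],
    [1, 0, 0, 0.08, 0, 0, 0],
    [1, 0, 0, 0, 0, 0, 0],
  ],
)

```text
t: 17.97
tcp_pos: [0.5228, 0.2931, 0.0705]
orientation: [3.141, -0.0, 1.604]
contact_force: [-0.3, -0.1, 0.4]
width: 0.0006
```

Request:
jog_arm(
  series=[
    [1, 0, 0, 0.08, 0, 0, 0],
    [1, 0, 0, 0.08, 0, 0, 0],
    [1, 0, 0, 0.06, 0, 0, 0],
    [1, 0, 0, 0, 0, 0, 0],
  ],
)

```text
t: 18.3
tcp_pos: [0.5226, 0.293, 0.068]
orientation: [-3.141, 0.0, 1.604]
contact_force: [-0.1, -0.4, -0.2]
width: 0.0002
```

Request:
jog_arm(
  series=[
    [1, 0, 0, 0.08, 0, 0, 0],
    [1, 0, 0, 0.07, 0, 0, 0],
    [1, 0, 0, 0, 0, 0, 0],
  ],
)

```text
t: 18.55
tcp_pos: [0.5228, 0.293, 0.0667]
orientation: [3.142, -0.0, 1.604]
contact_force: [-1.1, -0.6, 0.6]
width: 0.0005
```

Request:
jog_arm(
  series=[
    [1, 0, 0, 0.07, 0, 0, 0],
    [1, 0, 0, 0.05, 0, 0, 0],
    [1, 0, 0, 0, 0, 0, 0],
  ],
)

```text
t: 18.8
tcp_pos: [0.5229, 0.2932, 0.0656]
orientation: [3.141, -0.0, 1.604]
contact_force: [0.1, 0.7, 1.6]
width: 0.0004
```

Request:
jog_arm(
  series=[
    [1, 0, 0, 0.06, 0, 0, 0],
    [1, 0, 0, 0.04, 0, 0, 0],
    [1, 0, 0, 0, 0, 0, 0],
  ],
)

```text
t: 19.05
tcp_pos: [0.5229, 0.2931, 0.0646]
orientation: [3.141, -0.0, 1.604]
contact_force: [0.8, 1.2, 1.9]
width: 0.0007
```

Request:
jog_arm(
  series=[
    [1, 0, 0, 0.05, 0, 0, 0],
    [1, 0, 0, 0, 0, 0, 0],
  ],
)

```text
t: 19.22
tcp_pos: [0.523, 0.2932, 0.0644]
orientation: [3.141, -0.0, 1.604]
contact_force: [0.0, 2.5, 3.8]
width: 0.0002
```

Request:
jog_arm(
  series=[
    [1, 0, 0, 0.03, 0, 0, 0],
    [1, 0, 0, 0, 0, 0, 0],
  ],
)

```text
t: 19.38
tcp_pos: [0.523, 0.2932, 0.0643]
orientation: [3.141, -0.0, 1.604]
contact_force: [-1.7, 1.1, 5.3]
width: 0.0007
```

5.3 N here, again yielding 2.3 mm at about 2 N before it met the rim. It rocks at both ends, so the left cover is bowed. I lift slowly, then measure the left toggle.

Request:
jog_arm(
  series=[
    [1, 0, 0, 0, 0, 0, 0],
    [1, 0, 0, -0.08, 0, 0, 0],
    [1, 0, 0, -0.08, 0, 0, 0],
    [1, 0, 0, -0.08, 0, 0, 0],
    [1, 0, 0, -0.08, 0, 0, 0],
    [1, 0, 0, -0.3, 0, 0, 0],
    [1, 0, 0, -2, 0, 0, 0],
    [1, 0, 0, -4, 0, 0, 0],
    [1, 0, 0, -2.5, 0, 0, 0],
    [1, 0, 0, 0, 0, 0, 0],
  ],
)

```text
t: 20.22
tcp_pos: [0.5261, 0.2942, 0.1613]
orientation: [3.132, -0.003, 1.604]
contact_force: [0.5, 0.1, 0.2]
width: 0.0002
```

```bash
python3 - <<'E'
from bar import *
P=np.load('w3.npy')
m=(P[...,0]>.60)&(P[...,0]<.72)&(abs(P[...,1]-.21)<.06)&(P[...,2]>.015)&(P[...,2]<.12); q=P[m]
for a,b in((.015,.03),(.03,.045),(.045,.06),(.06,.075),(.075,.085),(.085,.11)):
    s=q[(q[:,2]>=a)&(q[:,2]<b)]
    if len(s): print(a,b,len(s),s.min(0).round(4),s.max(0).round(4),s.mean(0).round(4))
s=q[q[:,2]<.045]; s=s[(s[:,2]>.03)]; print(cv2.minAreaRect(s[:,:2].astype(np.float32)))
im,d,P,o=wrist('pics/w6.png');print(o['t'],o['tcp_pos'],bar(P))
for c in('wrist','top'):
  if c=='top': robot.read_camera('top')
  for qn in('toggle_p_tip','toggle_p'): print(c,qn,[(np.round(x['location'],3),round(x['p'],2)) for x in robot.find_in(qn,c)])
cv2.imwrite('pics/c6.png',cv2.resize(cv2.imread('pics/w3.png')[160:270,390:530],None,fx=4,fy=4,interpolation=cv2.INTER_CUBIC))
E
```

```text
0.015 0.03 3223 [0.6001 0.1729 0.0151] [0.7001 0.265  0.03  ] [0.6568 0.2136 0.028 ]
0.03 0.045 1580 [0.6    0.1747 0.03  ] [0.6964 0.2683 0.0405] [0.6265 0.2199 0.0321]
0.06 0.075 196 [0.6282 0.1989 0.064 ] [0.6515 0.2232 0.075 ] [0.633  0.2153 0.0719]
0.075 0.085 795 [0.6279 0.1989 0.075 ] [0.6528 0.2225 0.0849] [0.6388 0.2119 0.0801]
((0.6481867432594299, 0.22147248685359955), (0.09635067731142044, 0.09361539036035538), 0.013486944139003754)
20.2167 [0.52614119 0.29415526 0.16128594] (((0.5255253911018372, 0.22291474044322968), (0.025008637458086014, 0.1901913583278656), 1.592801809310913), array([0.00061419, 0.05175914]), [np.float64(0.1295), np.float64(0.3175)], 3176)
wrist toggle_p_tip []
wrist toggle_p [(array([0.647, 0.217, 0.066]), 0.61)]
top toggle_p_tip []
top toggle_p [(array([0.644, 0.207, 0.079]), 0.54), (array([0.666, 0.062, 0.008]), 0.51), (array([ 0.642, -0.249,  0.081]), 0.45)]
```

View pics/w6.png

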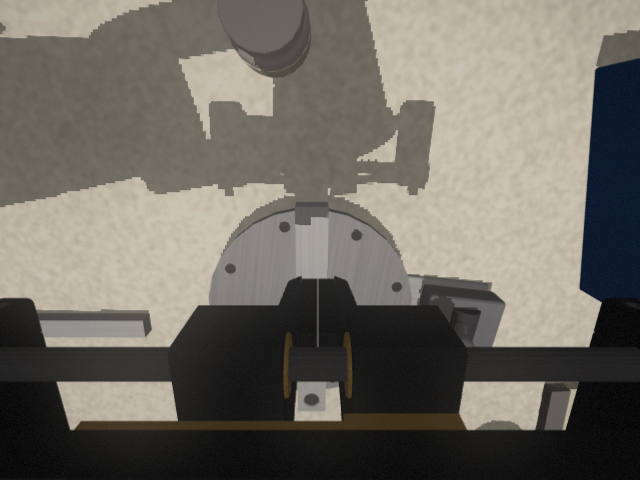

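```bash
python3 - <<'E'
from h import *
P=np.load('P.npy'); q=P[90:160,150:240]; s=q[q[...,2]>.03]; print(s.min(0),s.max(0),np.percentile(s[:,2],[5,50,95]))
im,d,P,o=wrist('pics/w7.png');print(o['tcp_pos'],delta([.588,.2155,.14],92,o))
E
```

```text
[ 0.34737604 -0.00476329  0.03006345] [0.89271176 0.44658835 1.69914543] [0.05027969 0.08855923 0.09541809]
[0.52161715 0.29258966 0.15304017] (array([-7.92,  6.38,  1.29]), np.float64(-0.11))
```

Request:
jog_arm(
  series=[
    [1, -2, 1.6, 0, 0, 0, 0],
    [1, -2, 1.6, 0, 0, 0, 0],
    [1, -2, 1.6, 0, 0, 0, 0],
    [1, -1.9, 1.6, 0, 0, 0, 0],
    [1, 0, 0, 1.3, 0, 0, 0],
    [1, 0, 0, 2, 0, 0, 0],
    [1, 0, 0, 2, 0, 0, 0],
    [1, 0, 0, 1.5, 0, 0, 0],
    [1, 0, 0, 0.5, 0, 0, 0],
    [1, 0, 0, 0, 0, 0, 0],
  ],
)

```text
t: 21.4
tcp_pos: [0.5872, 0.2162, 0.0791]
orientation: [-3.136, 0.001, 1.604]
contact_force: [-0.6, 0.0, -0.8]
width: 0.0003
```

```bash
python3 - <<'E'
from h import *
o=robot.get_obs();print(o['t'],o['tcp_pos'],o['contact_force'],delta([.61,.2135,.076],92,o),delta([.66,.2085,.076],92,o))
E
```

```text
21.4 [0.58718561 0.2161629  0.07905091] [-0.6045562   0.02542116 -0.75834145] (array([-0.34,  2.27,  0.29]), np.float64(-0.09)) (array([-1.01,  7.25,  0.27]), np.float64(-0.09))
```

Request:
jog_arm(
  series=[
    [1, -0.1, 0.6, 0.1, 0, 0, 0],
    [1, -0.1, 0.6, 0.1, 0, 0, 0],
    [1, -0.1, 0.6, 0, 0, 0, 0],
    [1, -0.1, 0.6, 0, 0, 0, 0],
    [1, -0.1, 0.6, 0, 0, 0, 0],
    [1, -0.1, 0.6, 0, 0, 0, 0],
    [1, -0.1, 0.6, 0, 0, 0, 0],
    [1, -0.1, 0.6, 0, 0, 0, 0],
    [1, 0, 0, 0, 0, 0, 0],
  ],
)

```text
t: 22.15
tcp_pos: [0.6392, 0.2094, 0.0801]
orientation: [3.14, -0.0, 1.603]
contact_force: [-0.8, 0.1, -0.4]
width: 0.0006
```

Request:
jog_arm(
  series=[
    [1, -0.05, 0.4, 0, 0, 0, 0],
    [1, -0.05, 0.4, 0, 0, 0, 0],
    [1, -0.05, 0.4, 0, 0, 0, 0],
    [1, 0, 0, 0, 0, 0, 0],
  ],
)

```text
t: 22.48
tcp_pos: [0.6504, 0.2085, 0.0799]
orientation: [3.141, -0.0, 1.604]
contact_force: [-0.0, -0.4, -0.8]
width: 0.0009
```

Request:
jog_arm(
  series=[
    [1, -0.02, 0.2, 0, 0, 0, 0],
    [1, -0.02, 0.2, 0, 0, 0, 0],
    [1, -0.02, 0.2, 0, 0, 0, 0],
    [1, 0, 0, 0, 0, 0, 0],
  ],
)

```text
t: 22.82
tcp_pos: [0.6557, 0.2082, 0.0797]
orientation: [-3.141, 0.0, 1.604]
contact_force: [-1.1, -0.8, -0.8]
width: 0.0007
```

```bash
python3 - <<'E'
from h import *
o=robot.get_obs();print(o['t'],o['tcp_pos'],o['contact_force'])
im,d=robot.read_camera('scene');cv2.imwrite('pics/s8.png',cv2.resize(im[120:300,360:520,::-1],None,fx=3.5,fy=3.3,interpolation=cv2.INTER_CUBIC))
E
```

```text
22.8167 [0.65574246 0.20818449 0.07965103] [-1.07851351 -0.76290889 -0.82655323]
```

View pics/s8.png

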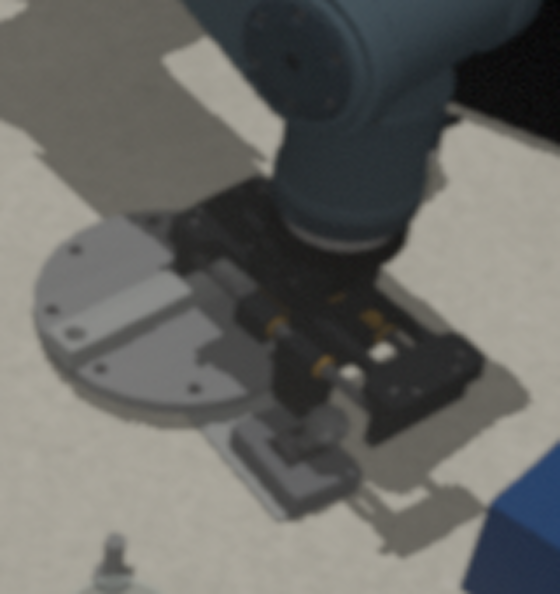

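The fingers are against the ball at (328,425), which has moved partway. I keep pushing and feel for the stop.

Request:
jog_arm(
  series=[
    [1, -0.02, 0.2, 0, 0, 0, 0],
    [1, -0.02, 0.2, 0, 0, 0, 0],
    [1, -0.02, 0.2, 0, 0, 0, 0],
    [1, -0.02, 0.2, 0, 0, 0, 0],
    [1, 0, 0, 0, 0, 0, 0],
  ],
)

```text
t: 23.28
tcp_pos: [0.6606, 0.208, 0.0795]
orientation: [-3.133, 0.0, 1.604]
contact_force: [-14.8, -0.8, 7.8]
width: 0.0001
```

Request:
jog_arm(
  series=[
    [1, 0.02, -0.3, 0, 0, 0, 0],
    [1, 0.1, -1.2, 0, 0, 0, 0],
    [1, 0.3, -3, 0, 0, 0, 0],
    [1, 0, -1.5, -1.5, 0, 0, 0],
    [1, 0, 0, -4, 0, 0, 0],
    [1, 0, 0, -4, 0, 0, 0],
    [1, 3, -2, -3, 0, 0, 0],
    [1, 4, 0, 0, 0, 0, 0],
    [1, 4, 0, 0, 0, 0, 0],
    [1, 4, 0, 0, 0, 0, 0],
  ],
)

```text
t: 24.12
tcp_pos: [0.5819, 0.3575, 0.2038]
orientation: [3.137, -0.001, 1.603]
contact_force: [1.2, -0.2, 0.1]
width: 0.0005
```

Request:
jog_arm(
  series=[
    [1, 4, 0, 0, 0, 0, 0],
    [1, 3, 0, 0, 0, 0, 0],
    [1, 0, 0, 0, 0, 0, 0],
    [1, 0, 0, 0, 0, 0, 0],
  ],
)

```text
t: 24.45
tcp_pos: [0.5783, 0.4277, 0.2015]
orientation: [3.141, -0.0, 1.607]
contact_force: [-0.2, -0.3, 0.5]
width: 0.0003
```

```bash
python3 - <<'E'
from bar import *
o=robot.get_obs();print(o['t'],o['tcp_pos'],o['contact_force'])
im,d=robot.read_camera('scene');cv2.imwrite('pics/s9.png',im[...,::-1]);Q=cloud('scene',d)
im,d=robot.read_camera('top');P=cloud('top',d);print('bar',bar(P,lo=.043))
for y0,n in((.21,'left'),(-.245,'right')):
  for N,A in(('top',P),('scene',Q)):
    m=(A[...,2]>.06)&(A[...,2]<.12)&(abs(A[...,1]-y0)<.05)&(A[...,0]>.6)&(A[...,0]<.75);q=A[m];print(n,N,len(q),q.mean(0).round(4),q.min(0).round(3),q.max(0).round(3))
E
```

```text
24.45 [0.57833641 0.42770634 0.20153159] [-0.18837118 -0.26531541  0.53290546]
bar (((0.5255554914474487, 0.22124409675598145), (0.05061289668083191, 0.19029197096824646), 3.5581178665161133), array([0.00091113, 0.05166026]), [np.float64(0.1269), np.float64(0.3142)], 603)
left top 69 [0.6855 0.2021 0.0772] [0.673 0.191 0.06 ] [0.699 0.213 0.088]
left scene 130 [0.6891 0.2025 0.0786] [0.674 0.193 0.066] [0.7   0.218 0.087]
right top 68 [ 0.6408 -0.2489  0.0819] [ 0.63  -0.263  0.072] [ 0.655 -0.238  0.093]
right scene 174 [ 0.6468 -0.2488  0.0816] [ 0.633 -0.26   0.06 ] [ 0.656 -0.235  0.092]
```

View pics/s9.png

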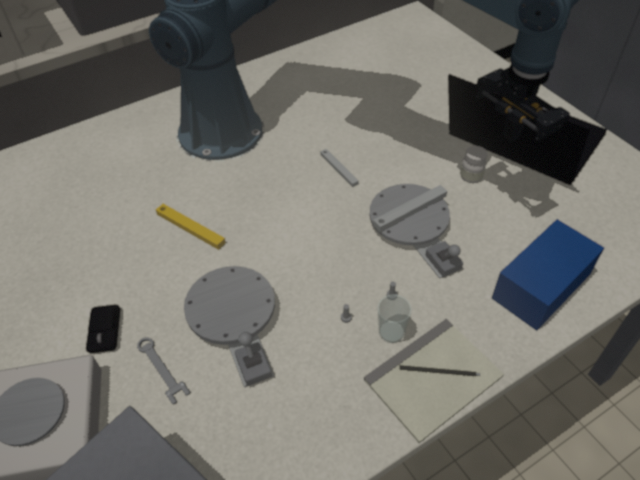

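The left toggle's ball has moved to (453,251), about 46 of 48 mm, so it is at its stop. The right toggle is unchanged, the bar is level and centred at (410,206), and the bystanders are where they were. Handing in.

```bash
python3 -c "
from rig import robot; print(robot.sign_off())"
```

```text
the job is handed in; nothing more can be done
None
```

The left cover is the bowed one. I pushed its reject toggle over and left the straightedge lying centred on that cover. The job was handed in at about 24.5 s with the gripper clear of everything.

- **Rock test:** I laid the bar across the left cover, let go, and pressed the hole end and then the plain end. Each end gave way about 2.3 mm under about 2 N before it met the rim. The bar levelled itself again after each press. The camera depth profile of this cover also fell from the middle to the rim.
- **Last checks:** The left toggle's ball moved about 46 of its 48 mm, and I felt the stop at about 15 N. The right toggle stayed at its starting position. The bar is level and within about 2 mm of the cover's middle, and the other things look undisturbed in the final picture.
- **Not ideal:** The hole-end press briefly reached about 18 N, above the advised 4–8 N but below the 50 N marking limit. I eased it to 8 N. The plain-end press peaked at 5.3 N.
- **Failed or poor checks:** The camera measurements of the tilt during the hole-end press were spoiled by the fingers in view and disagreed (about 1 to 4 degrees). The verdict therefore rests on force and travel. The last top-view fit of the bar gave a width of 51 mm instead of 25 mm, probably because other points were mixed in, though its centre and slope agreed with the earlier fits.

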